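# Hang a parts caddy on the cleat rail

### The job

Take the small parts caddy that has a slanted strip along its back and hang it, with its parts still in it, on the free length of the cleat rail beside the caddy already hanging there. Tip it with its top towards the rail, bring the strip down behind the cleat, then swing its bottom in so that the foot goes under the lock bar and let it down gently until it hangs upright and flush. Do not force it against the rail or drop it, and leave everything else where it stands.

Things in the scene. Friction and masses are not known exactly. Their poses are not given: they have to be found in the camera images.
- caddy: The caddy to hang: grey open box 70 (x) x 90 (y) x 86 (z) mm, about 0.3 kg, with a flat carrying fin rising from the wall between its two compartments. Slanted strip and foot on its rear. Origin: centre of the underside; z up, +x front, -x REAR. Stands on the table, yaw up to 0.6 rad either way from facing straight; may have changed places with plain_caddy.
- caddy_fin (a point): Middle of the caddy's fin, x = 0, y = 0, 124 mm above the underside: grip here across the fin's 12 mm thickness (caddy's x). The fin is 50 mm wide (y), free from z = 86 (box rim) to its top at 138 mm.
- caddy_strip (a point): Middle of the free lower edge of the aluminium strip, on its underside face: x = -55.6, z = 60.6 mm in the caddy. The strip, 84 mm wide, 4 mm thick, slants down and backwards at 45 degrees, mid-line from x = -35, z = 84 (on the rear wall) to x = -57, z = 62 mm: with the rear wall it forms a hook open downwards.
- caddy_foot (a point): Rearmost point of the caddy's foot, at x = -61, z = 5 mm in the caddy. The foot is a block with a round nose along the rear's bottom, x = -61 to -35, z = 0 to 10 mm, 84 mm wide.
- frame: Hanging rail, 300 mm wide (y), fixed: two 155 mm posts carry a grey plate with cleat and lock bar. Origin on the table at mid-width, in the plane of the plate's face (x = 0); z up. The hanging side looks along +x (at yaw 0 away from the robot). The plate's height differs each time and is NOT reported: the cleat's top edge is at T = 118 to 142 mm up: look or feel for it. It is rigid.
- rail_free (a point): Point on the table at x = 0, y = -50 mm of the frame, below the middle of a hung caddy's place. Cleat: 4 mm strip, y = -140 to 140 mm, slanting up and out from the plate at 45 degrees; its upper face runs from x = 0, z = T-14 to the edge at x = 14, z = T (V groove open upwards). Plate spans z = T-80 to T+12. Free length y = -140 to 45; a like caddy hangs fixed at y = 45 to 135.
- rail_bar (a point): Point x = 12, y = -50, z = 79 mm of the frame: about the lock bar's front, middle height. The bar spans x = 0 to 12, z = T-54 to T-48 mm, as long as the cleat. Hung home, the caddy's x is along the frame's x, its origin at x = 61, z = T-69 mm, strip on the cleat's upper face, foot against the plate, 5 mm below the bar. Put in upright, the foot would meet the bar.
- rail_mouth (a point): Point x = 7, y = -50, z = 160 mm of the frame, above the groove. Tipped about 25 degrees (top towards the plate), with the strip's lower edge 7 mm out from the plate's face, the caddy goes straight down until the strip's edge touches the groove's slope at z = T-7; then it swings upright about that edge, which ends at x = 5.4, z = T-8.6 mm, and is let down.
- part_front: One of two loose red plastic parts in the caddy, 20 x 44 x 26 mm, in the front (+x) compartment; origin at the centre of its underside. Must stay in the caddy.
- part_rear: The other loose part, in the rear (-x) compartment.
- plain_caddy: Bystander: a caddy of the same size and colour but without slanted strip and foot. Origin at the centre of its underside.
- nest: Bystander: grey stepped fixture plate, 100 x 140 x 30 mm, loose; origin at the centre of its underside.
- housing_box: Bystander: closed red box 50 x 80 x 35 mm standing on the grey fixture plate.
- driver: Bystander: screwdriver lying on the table.
- jar: Bystander: white plastic jar, 52 mm wide, 70 mm tall.
- mouse: Bystander: black computer mouse, 100 x 60 x 22 mm.

How it is judged:
At the end, for the whole second after the job is handed in: The caddy hangs on the rail, over 35 mm above the table, at rest, upright within 4 and square within 4.5 degrees, its origin 57 to 66 mm out from the plate (foot home under the lock bar), its middle between y = -100 and 0 mm of the frame, both parts inside (height (world z) of caddy above 0.035 m and contact force between caddy and frame above 0.5 N and angle between caddy's own z axis and vertical below 0.07 rad and angle between the x axis of caddy and the x axis of frame, either way round below 0.08 rad and linear speed of caddy below 0.02 m/s and angular speed of caddy below 0.1 rad/s and x of caddy in the frame of frame between 0.057 and 0.066 m and y of caddy in the frame of frame between -0.1 and 0 m and x of part_front in the frame of caddy between -0.035 and 0.035 m and y of part_front in the frame of caddy between -0.045 and 0.045 m and z of part_front in the frame of caddy between -0.002 and 0.05 m and x of part_rear in the frame of caddy between -0.035 and 0.035 m and y of part_rear in the frame of caddy between -0.045 and 0.045 m and z of part_rear in the frame of caddy between -0.002 and 0.05 m); the robot touches nothing.
It fails at once if the caddy is pressed or knocked against the rail with more than 35 N (contact force between caddy and frame above 35 N).
It fails at once if a bystander is moved by more than 30 mm (distance of any of driver, jar, mouse, nest, housing_box, plain_caddy from where it was at the start of the episode above 0.03 m).
It also fails if it takes over 58 s, if anything falls off the work surface, if the arm or the gripper's body presses on something with over 40 N, if the wrist force passes 120 N, or if a joint passes its speed limit or range.

### The arm

A 7-joint arm with a two-finger parallel gripper is mounted at the origin on the work surface. World frame = base frame: x ahead of the robot, y to its left, z up, the work surface at z = 0. Lengths are in m, angles in rad, forces in N, time in s.
With the tool pointing down it reaches from about 0.425 to 0.925 m from the base axis. Payload 6.8 kg.
Tool frame: the origin (TCP) lies on the centre line of the jaws, within the pads' length; the fingertips stand 14 mm ahead of it and the grasp point (between the pads) lies 5 mm behind it (r.nose_length is the distance from the TCP to the fingertips, in m); z points along the fingers, y is the direction in which the jaws open and shut (so a half turn about z gives the same grasp; the last joint's range is limited). The gripper opens to 85 mm and grips with 20 to 120 N. Pads are 22 mm wide; open, the fingers measure 114 mm over their backs; the gripper's body (76 mm by 85 mm) begins 54 mm behind the grasp point. The pads swing forward as they close: fully open they stand 13 mm farther back than shut.
Start: joints at [-1.227, 0.477, 0.022, 1.555, -0.011, 1.109, -0.083], TCP at [0.295, 0.607, 0.245] pointing down, gripper open.
Joint ranges: [-2.96, 2.96], [-0.34, 2.1], [-1.41, 1.46], [0.24, 2.44], [-1.37, 4.51], [0.17, 1.92], [-2.96, 2.96]. Speed limits (rad/s): [2.39, 2.39, 3.14, 3.14, 3.14, 3.14, 3.14].

### API

Orientations are given as a rotation vector (axis times angle).
In Python, from bench import r, imaging, look_for, outline_of gives the robot as it stands. The module is installed in compiled form; this text tells all that it offers.
- The arm moves only by the tool carry_out, never from a script. Its arguments are lists of equal length, an entry for each row: "offset": the shift along the tool's x, y, z as a fraction of full scale, a list of three; "turn": the turn, a rotation vector about the tool's x, y, z as a fraction of full scale, a list of three. A call has 1 to 8 rows; each row is the pose to reach, as a shift and turn from the pose commanded when the call began, along the tool's axes at that moment; what a row does not reach only later rows make up. Full scale, the value 1, is 0.5 m for a shift and 1.5 rad for a turn. A row lasts 1/10 s, in which the tool goes at most 50 mm and 8.59 degrees, less where a joint would pass 70% of its speed; a pose out of reach is approached as far as the arm can. A call with a number of a shift or a turn outside -1 to 1 is refused whole. A call with a gripper value outside its range is refused whole. "hand" is the closure, from 0 (fully open) to 1 (shut), set as the call begins (left out, the last holds). The fingers move at their own pace and stop on an object; "force" is the grip in N (left out, the last holds). Time passes only in rows, so rows that repeat a pose let the fingers close. It gives the time, the measured TCP pose, the force and the opening at its end, in the units of the state.
- r.get_obs(): the state, without advancing time (a new reading comes with each control period).
- imaging.grab_frame(name): name is "side" or "top"; returns a dict with "pixels" (384x512x3 uint8, red, green, blue), "fx", "fy", "cx", "cy" (pixels), "k1" (the pictures are not rectified: a ray, as slopes to the right and down, at radius r is drawn at 1 + k1 r^2 times it, then the intrinsics apply), "R" (3x3) and "t" (3): a world point X has camera coordinates R X + t. Camera axes: x right, y down, z forward; pixel columns grow to the right and rows downward; lengths in m; the calibration is good to about 2 mm. A picture is of the moment at which its call begins. There is no depth.
- r.hand_in(): hands the job in, once; it reports no verdict.
Trained networks look in the newest picture that a camera, given by its name, has taken for a name from the list of things; names that differ only in an ending like _2 or _b are one class to them, and where a whole thing is asked for, a point or a joint stands for the part that bears it (a point fixed in the world has none). Each returns a list of dicts, best first, with "score" (0 to 1); they miss things now and then, are a little off and sometimes report something else, mostly with a low value. They report only what shows in the picture. A call takes as long as a camera call.
- look_for(query, camera): "xyz" ([x, y, z] in m, in the coordinates of the camera as it stood for that picture, good to about 4 mm: the middle of the surface that is visible of it).
- outline_of(query, camera): "region" (384x512 bool, what is visible of it).
The state is a dict: "clock": time; "joints": joint angles; "qvel": joint speeds; "tau": joint torques, N m; "tcp_pos": TCP position; "orientation": TCP orientation; "contact_force": force on the tool from outside, world axes, zero at the start; "moment": the same for the moment, N m; "grip_width": finger opening in m.
Only numpy, scipy, OpenCV 4.12 (cv2) and the standard library are available. Lean on these libraries where they do the work, as an engineer would, in place of code of your own. Each camera call takes 0.05 s, during which the arm holds its last target. There are 200 camera calls.

## Working session

There is one attempt and no reset: what is moved stays moved. The work goes in short steps, Python scripts to look and compute and a tool call to move; the robot and the scene stay as the last step left them, time stands still between calls to the robot, and variables do not carry over. Pictures are saved under pics/ and viewed, about 8 in all and at most 12, crops included, and the job is handed in when it is done.

Besides the shell and the picture viewer there is one more tool, called after ">>>" as name(argument=value, ...) on one line, values as JSON. carry_out: Moves the arm, as the interface text tells. Shift numbers are shares of 0.5 m and turn numbers shares of 1.5 rad, none past 1 either way. Its arguments: {"type":"object","properties":{"offset":{"type":"array","items":{"type":"array","items":{"type":"number","minimum":-1,"maximum":1}}},"turn":{"type":"array","items":{"type":"array","items":{"type":"number","minimum":-1,"maximum":1}}},"hand":{"type":"number"},"force":{"type":"number"}},"required":["offset","turn"]}

```bash
mkdir -p pics; cat > h.py <<'E'
import numpy as np, cv2
from scipy.spatial.transform import Rotation as Ro
from bench import r, imaging, look_for, outline_of
def project(f,X):
    X=np.atleast_2d(X); c=X@np.array(f["R"]).T+np.array(f["t"]); s=c[:,:2]/c[:,2:]
    s=s*(1+f["k1"]*(s**2).sum(1,keepdims=True)); return s*[f["fx"],f["fy"]]+[f["cx"],f["cy"]]
def ray(f,uv):
    d=(np.atleast_2d(uv).astype(float)-[f["cx"],f["cy"]])/[f["fx"],f["fy"]]; s=d.copy()
    for _ in range(20): s=d/(1+f["k1"]*(s**2).sum(1,keepdims=True))
    R=np.array(f["R"]); D=np.c_[s,np.ones(len(s))]@R; return -R.T@np.array(f["t"]),D
def at_z(f,uv,z):
    o,D=ray(f,uv); return o+D*((z-o[2])/D[:,2:])
def world(f,xyz): R=np.array(f["R"]); return R.T@(np.array(xyz)-np.array(f["t"]))
def save(f,name,sl=None,k=1):
    p=f["pixels"][:,:,::-1]
    if sl: p=p[sl[0]:sl[1],sl[2]:sl[3]]
    cv2.imwrite("pics/"+name,cv2.resize(p,None,fx=k,fy=k,interpolation=cv2.INTER_CUBIC))
E
python3 - <<'E'
from h import *
np.set_printoptions(precision=3,suppress=True)
for c in ["top","side"]:
    f=imaging.grab_frame(c); save(f,c+"0.png",k=1.5); 
    print(c,f["fx"],f["k1"],"campos",-np.array(f["R"]).T@f["t"])
    for n in ["caddy","caddy_fin","caddy_strip","caddy_foot","frame","rail_free","rail_bar","rail_mouth","plain_caddy","part_front","part_rear","jar","nest","mouse","driver"]:
        print(n,[(round(d["score"],2),world(f,d["xyz"])) for d in look_for(n,c)[:3]])
o=r.get_obs();print(o["clock"],o["tcp_pos"],o["orientation"],o["grip_width"],r.nose_length)
E
```

```text
top 399.15571202782945 0.012180885626831346 campos [ 0.462 -0.023  1.168]
caddy [(0.62, array([ 0.568, -0.138,  0.072]))]
caddy_fin [(0.87, array([ 0.57 , -0.137,  0.071]))]
caddy_strip [(0.96, array([ 0.569, -0.141,  0.073]))]
caddy_foot [(0.87, array([ 0.567, -0.138,  0.072]))]
frame [(0.79, array([0.477, 0.197, 0.011]))]
rail_free []
rail_bar [(0.56, array([0.481, 0.191, 0.01 ]))]
rail_mouth [(0.86, array([0.478, 0.196, 0.011])), (0.45, array([ 0.582, -0.331,  0.032]))]
plain_caddy [(0.77, array([ 0.586, -0.329,  0.036]))]
part_front [(0.74, array([ 0.55 , -0.123,  0.024])), (0.46, array([ 0.593, -0.111,  0.027]))]
part_rear [(0.62, array([ 0.551, -0.12 ,  0.027])), (0.58, array([ 0.591, -0.113,  0.028]))]
jar [(0.81, array([ 0.438, -0.236,  0.071]))]
nest [(0.58, array([ 0.741, -0.057,  0.019]))]
mouse [(0.97, array([0.733, 0.31 , 0.018]))]
driver [(0.8, array([ 0.775, -0.286,  0.024]))]
side 405.143710872514 -0.14505363789885098 campos [ 0.056 -0.567  0.883]
caddy [(0.81, array([ 0.562, -0.142,  0.069]))]
caddy_fin [(0.73, array([0.481, 0.166, 0.071])), (0.68, array([ 0.563, -0.148,  0.075]))]
caddy_strip [(0.93, array([ 0.557, -0.147,  0.07 ]))]
caddy_foot [(0.77, array([ 0.558, -0.145,  0.071]))]
frame [(0.86, array([0.479, 0.175, 0.07 ]))]
rail_free [(0.92, array([0.477, 0.17 , 0.069]))]
rail_bar [(0.7, array([0.482, 0.17 , 0.07 ]))]
rail_mouth [(0.91, array([0.483, 0.166, 0.072]))]
plain_caddy [(0.94, array([ 0.574, -0.335,  0.068])), (0.65, array([ 0.559, -0.148,  0.071]))]
part_front []
part_rear []
jar [(0.84, array([ 0.433, -0.256,  0.063]))]
nest [(0.88, array([ 0.726, -0.095,  0.014])), (0.18, array([0.48 , 0.177, 0.066]))]
mouse [(0.59, array([0.729, 0.305, 0.021]))]
driver [(0.72, array([ 0.771, -0.292,  0.019]))]
1.6 [0.295 0.607 0.245] [-0.704 -3.062 -0.   ] 0.08550088109178959 0.014
```

View pics/top0.png

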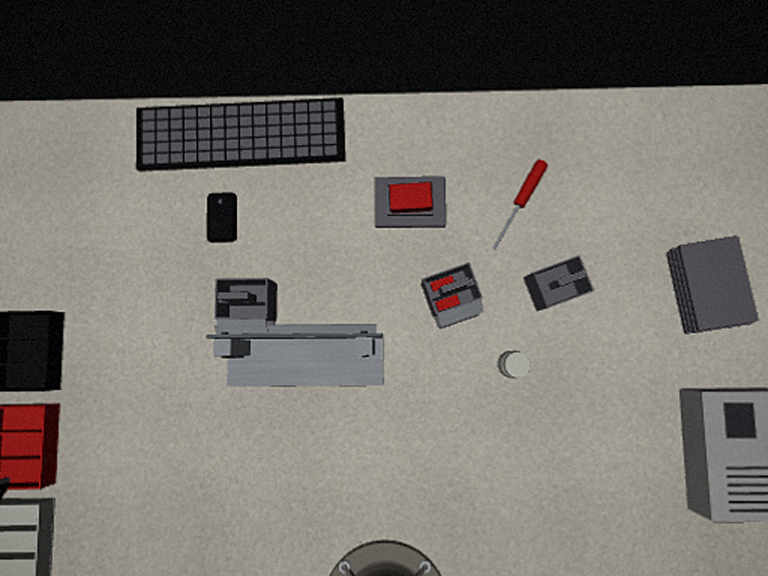

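View pics/side0.png

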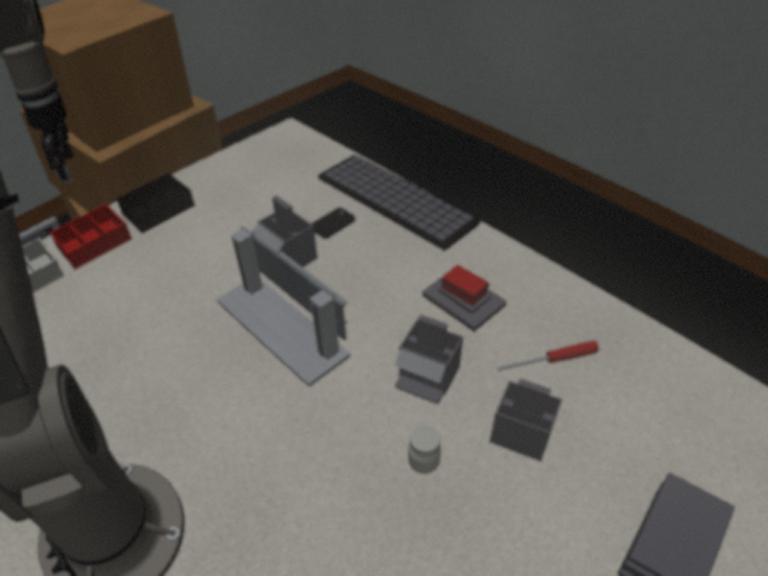

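The top picture shows the caddy with red parts and strip at about (450,295), its strip side facing the robot. The plain caddy is at (558,283) and the rail at (295,350), with the hung caddy at its left end. The side view agrees. Next come zoomed crops with pixel grids.

```bash
cat >> h.py <<'E'
def crop(f,r0,r1,c0,c1,k,step=10):
    p=np.ascontiguousarray(cv2.resize(f["pixels"][r0:r1,c0:c1,::-1],None,fx=k,fy=k,interpolation=cv2.INTER_CUBIC))
    p=cv2.convertScaleAbs(p,alpha=1.5,beta=10)
    for c in range(-(-c0//step)*step,c1,step): 
        cv2.line(p,((c-c0)*k,0),((c-c0)*k,6),(0,255,255),1); cv2.putText(p,str(c),((c-c0)*k,16),0,.35,(0,255,255),1)
    for q in range(-(-r0//step)*step,r1,step):
        cv2.line(p,(0,(q-r0)*k),(6,(q-r0)*k),(0,255,255),1); cv2.putText(p,str(q),(8,(q-r0)*k+4),0,.35,(0,255,255),1)
    return p
E
python3 - <<'E'
from h import *
t=imaging.grab_frame("top"); s=imaging.grab_frame("side")
cv2.imwrite("pics/tf.png",crop(t,178,262,132,262,6))
cv2.imwrite("pics/sf.png",crop(s,120,260,140,240,4))
a=crop(t,170,222,275,325,8); b=crop(s,205,270,258,312,6); h=max(a.shape[0],b.shape[0])
pad=lambda p:cv2.copyMakeBorder(p,0,h-p.shape[0],0,0,cv2.BORDER_CONSTANT)
cv2.imwrite("pics/cad.png",np.hstack([pad(a),pad(b)]))
E
```

```text
(no output)
```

View pics/tf.png

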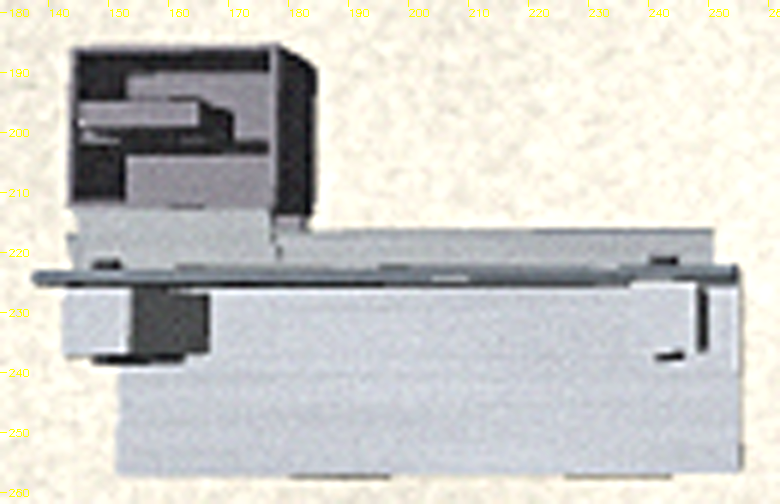

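View pics/sf.png

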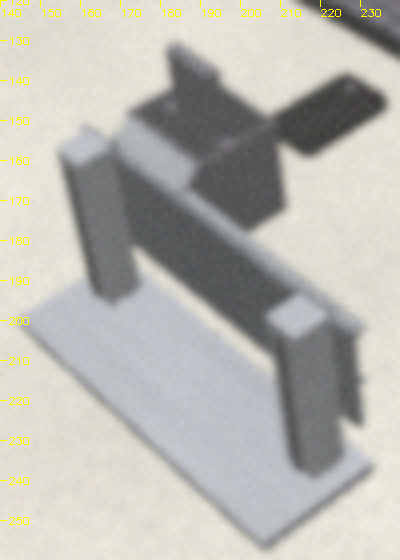

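View pics/cad.png

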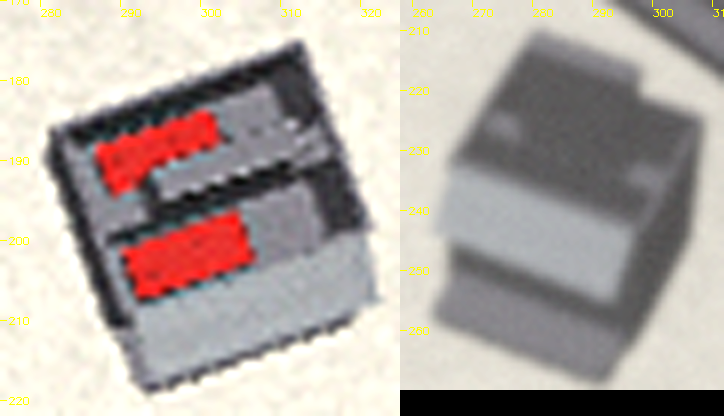

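The crops give usable corners for the caddy, the plate, the cleat end and the hung caddy. I'll fit the poses of the caddy and the frame, including T, to these corners.

```bash
cat > fit.py <<'E'
from h import *
from scipy.optimize import least_squares
np.set_printoptions(precision=4,suppress=True)
t=imaging.grab_frame("top"); s=imaging.grab_frame("side")
def place(p,P): c,S=np.cos(p[2]),np.sin(p[2]); P=np.array(P,float)/1000; return np.c_[c*P[:,0]-S*P[:,1]+p[0],S*P[:,0]+c*P[:,1]+p[1],P[:,2]]
C=[(t,[(35,45,86),(281.2,186)]),(t,[(35,-45,86),(312.5,175.2)]),(t,[(-35,-45,86),(321,198.8)]),(t,[(-58.4,42,63.4),(293.8,219.1)]),(t,[(-58.4,-42,63.4),(322.3,207.2)]),
(s,[(35,-45,86),(308.7,225.3)]),(s,[(-58.4,42,63.4),(264.3,243.2)]),(s,[(-58.4,-42,60.6),(293.8,255.3)]),(s,[(-61,42,3),(263.8,257.6)]),(s,[(-61,-42,2),(292.2,268.7)]),(s,[(6,25,138),(281.7,210)]),(s,[(6,-25,138),(298,216.7)])]
def rc(p): return np.concatenate([(project(f,place(p,[k[0]]))-k[1])[0] for f,k in C])
q=least_squares(rc,[.57,-.14,.3],loss="soft_l1"); print("caddy",q.x); print(rc(q.x).reshape(-1,2))
F=[(t,(14,-140,0),(250.7,216.3)),(t,(0,150,12),(137.8,223)),(t,(0,-150,12),(255,222.2)),(s,(0,-150,12),(231.2,202)),(s,(0,-150,-80),(230,226.3)),
(t,(96,135,17),(143.7,185.5)),(t,(96,45,17),(177.8,185.2)),(t,(26,45,17),(178.2,212.5)),(t,(26,135,17),(143.3,212.5)),(t,(96,45,-69),(184.7,189.3)),
(s,(96,45,17),(208.8,149.5)),(s,(96,45,-69),(211.8,172)),(s,(67,115,69),(183,131.2))]
def rf(p): return np.concatenate([(project(f,place(p,[(k[0],k[1],k[2]+1000*p[3])]))-m)[0] for f,k,m in F])
q=least_squares(rf,[.5,.18,0,.13],loss="soft_l1"); print("frame",q.x); print(rf(q.x).reshape(-1,2))
E
python3 fit.py
```

```text
caddy [ 0.5781 -0.1325  0.3293]
[[ 0.7695 -1.1348]
 [ 0.4751 -1.4061]
 [ 1.102  -0.9729]
 [ 0.4594 -1.944 ]
 [ 0.5869 -0.3031]
 [-0.2972 -1.2451]
 [-1.7309  0.6037]
 [-0.9222  0.6346]
 [-1.5077  0.967 ]
 [-0.7985  1.4223]
 [-2.0498 -0.6832]
 [ 0.1311 -1.0279]]
frame [ 0.4961  0.1458 -0.0011  0.1358]
[[ 0.2103 -0.0239]
 [-0.0343  0.0383]
 [-0.2416 -0.6918]
 [-2.8249  0.3706]
 [ 0.6549 -0.1687]
 [ 0.0573  0.0504]
 [ 0.7354 -0.1671]
 [ 0.0707 -0.275 ]
 [-0.0847  0.2053]
 [ 0.2806 -0.4508]
 [-0.6737  0.5482]
 [-0.8835  0.2048]
 [ 0.1143 -1.2744]]
```

```bash
cat >> h.py <<'E'
CX,CY,CYAW=.578,-.1325,.329; FX,FY,FYAW=.496,.146,0.
def pose(yaw,tip):  # tool y along caddy x, z down the caddy, caddy tipped top towards -x
    return Ro.from_euler("z",yaw)*Ro.from_euler("y",-tip)*Ro.from_matrix(np.array([[0,1,0],[1,0,0],[0,0,-1.]]))
def go(p,q):
    o=r.get_obs(); R=Ro.from_rotvec(o["orientation"])
    print("offset",np.round(R.inv().apply(np.array(p)-o["tcp_pos"])/.5,4),"turn",np.round((R.inv()*q).as_rotvec()/1.5,4))
E
python3 -c "
from h import *
go([CX,CY,.28],pose(CYAW,0)); print(pose(CYAW,0).as_matrix())"
```

```text
offset [-1.1558 -1.0838 -0.0695] turn [ 0.     -0.      0.5267]
[[-0.32309682  0.94636591  0.        ]
 [ 0.94636591  0.32309682  0.        ]
 [ 0.          0.         -1.        ]]
```

>>> carry_out(offset=[[-0.05,-0.05,-0.07],[-0.12,-0.11,-0.07],[-0.19,-0.18,-0.07],[-0.26,-0.25,-0.07],[-0.33,-0.32,-0.07],[-0.4,-0.38,-0.07],[-0.47,-0.44,-0.07],[-0.54,-0.5,-0.07]], turn=[[0,0,0.07],[0,0,0.14],[0,0,0.21],[0,0,0.28],[0,0,0.35],[0,0,0.42],[0,0,0.48],[0,0,0.527]], hand=0)

```text
clock: 2.6
tcp_pos: [0.4289, 0.2627, 0.2807]
orientation: [-1.833, -2.552, -0.002]
contact_force: [0.3, 1.0, -0.1]
grip_width: 0.0855
```

```bash
python3 -c "
from h import *
go([CX,CY,.28],pose(CYAW,0)); print(r.get_obs())"
```

```text
offset [-8.443e-01  3.000e-02  8.000e-04] turn [ 0.0005 -0.0004 -0.0026]
{'clock': 2.6, 'joints': array([-0.93720253,  0.15325216,  0.2970256 ,  1.9336712 , -0.05161071,
        1.06093868, -0.29319064]), 'qvel': array([ 0.50913616, -0.14248441,  0.39033428,  0.18747574, -0.02147877,
       -0.03493385,  0.21881956]), 'tau': array([-3.80585834e+00, -3.58752251e+01,  2.89353132e-01, -2.68553621e+01,
       -3.29309399e-02,  2.52040252e-01, -4.96414471e-01]), 'tcp_pos': array([0.4289289 , 0.26272641, 0.28066605]), 'orientation': array([-1.83260968e+00, -2.55162055e+00, -1.52831761e-03]), 'contact_force': array([ 0.27330325,  0.96994958, -0.07812551]), 'moment': array([-0.03371252, -0.02800252,  0.01849614]), 'grip_width': 0.08549022026587982}
```

>>> carry_out(offset=[[-0.1,0,0],[-0.2,0.01,0],[-0.3,0.02,0],[-0.4,0.03,0],[-0.5,0.03,0],[-0.6,0.03,0],[-0.7,0.03,0],[-0.78,0.03,0]], turn=[[0,0,0],[0,0,0],[0,0,0],[0,0,0],[0,0,0],[0,0,0],[0,0,0],[0,0,0]])

```text
clock: 3.4
tcp_pos: [0.5689, -0.1029, 0.2807]
orientation: [1.83, 2.552, 0.0]
contact_force: [1.0, 0.5, 0.6]
grip_width: 0.0853
```

>>> carry_out(offset=[[0,0,0],[0,0,0],[0,0,0]], turn=[[0,0,0],[0,0,0],[0,0,0]])

```text
clock: 3.7
tcp_pos: [0.5683, -0.0982, 0.2801]
orientation: [-1.825, -2.556, -0.001]
contact_force: [0.5, -1.2, 0.0]
grip_width: 0.085
```

```bash
python3 -c "
from h import *
go([CX,CY,.16],pose(CYAW,0)); go([CX,CY,.119],pose(CYAW,0))
s=imaging.grab_frame('side');t=imaging.grab_frame('top')
for n,f in (('side',s),('top',t)):
  for q in ('caddy','caddy_fin'): print(n,q,[(round(d['score'],2),world(f,d['xyz'])) for d in look_for(q,n)[:2]])
"
```

```text
offset [-0.0713 -0.0039  0.2401] turn [-0.0001 -0.0007  0.0009]
offset [-0.0714 -0.0039  0.3221] turn [-0.0001 -0.0007  0.0009]
side caddy [(0.84, array([ 0.55944249, -0.14226402,  0.07111333])), (0.7, array([ 0.77121062, -0.29353195,  0.0186983 ]))]
side caddy_fin [(0.56, array([ 0.55852547, -0.1493333 ,  0.07192223]))]
top caddy [(0.39, array([ 0.74681004, -0.02373405,  0.019626  ]))]
top caddy_fin []
```

>>> carry_out(offset=[[-0.035,-0.002,0.06],[-0.071,-0.004,0.13],[-0.071,-0.004,0.19],[-0.071,-0.004,0.24],[-0.071,-0.004,0.28],[-0.071,-0.004,0.31],[-0.071,-0.004,0.322],[-0.071,-0.004,0.322]], turn=[[0,0,0],[0,0,0],[0,0,0],[0,0,0],[0,0,0],[0,0,0],[0,0,0],[0,0,0]])

```text
clock: 4.8
tcp_pos: [0.5779, -0.1339, 0.1189]
orientation: [-1.828, -2.554, 0.001]
contact_force: [-0.5, -0.0, -0.5]
grip_width: 0.0851
```

>>> carry_out(offset=[[0,0,0],[0,0,0],[0,0,0],[0,0,0],[0,0,0],[0,0,0],[0,0,0],[0,0,0]], turn=[[0,0,0],[0,0,0],[0,0,0],[0,0,0],[0,0,0],[0,0,0],[0,0,0],[0,0,0]], hand=1, force=60)

```text
clock: 5.6
tcp_pos: [0.5784, -0.1339, 0.1194]
orientation: [1.828, 2.554, 0.001]
contact_force: [0.9, 0.3, 0.2]
grip_width: 0.0113
```

>>> carry_out(offset=[[0,0,-0.01],[0,0,-0.03],[0,0,-0.07],[0,0,-0.12],[0,0,-0.18],[0,0,-0.24],[0,0,-0.29],[0,0,-0.3]], turn=[[0,0,0],[0,0,0],[0,0,0],[0,0,0],[0,0,0],[0,0,0],[0,0,0],[0,0,0]], force=80)

```text
clock: 6.4
tcp_pos: [0.5791, -0.1349, 0.2726]
orientation: [1.827, 2.551, 0.004]
contact_force: [1.2, -0.1, -3.5]
grip_width: 0.0111
```

>>> carry_out(offset=[[0,0,0],[0,0,0],[0,0,0]], turn=[[0,0,0],[0,0,0],[0,0,0]])

```text
clock: 6.7
tcp_pos: [0.577, -0.1338, 0.2675]
orientation: [-1.827, -2.553, 0.003]
contact_force: [-0.2, -0.2, -3.8]
grip_width: 0.0106
```

```bash
cat >> h.py <<'E'
T=.136
def tcp_for(E,tip,y,tcpz=.119):  # E: strip edge (x,z) in the frame; gives TCP world
    c,s=np.cos(tip),np.sin(tip); dx,dz=.0556,tcpz-.0606
    return np.array([FX+E[0]+dx*c-dz*s, y, E[1]+dx*s+dz*c])
E
python3 -c "
from h import *
tip=np.radians(25)
p=tcp_for((.060,T+.05),tip,.096); print(p); go(p,pose(0,tip))
f=imaging.grab_frame('side'); cv2.imwrite('pics/lift.png',crop(f,120,270,140,340,4))
print(r.get_obs()['contact_force'],r.get_obs()['moment'],r.get_obs()['tcp_pos'])"
```

```text
[0.58170981 0.096      0.26242595]
offset [0.4319 0.1572 0.0103] turn [-0.2904 -0.0483  0.2154]
[ 0.81152707  0.57340642 -4.26488058] [ 0.00891589 -0.06030717  0.05904015] [ 0.57718792 -0.13385627  0.26774442]
```

View pics/lift.png

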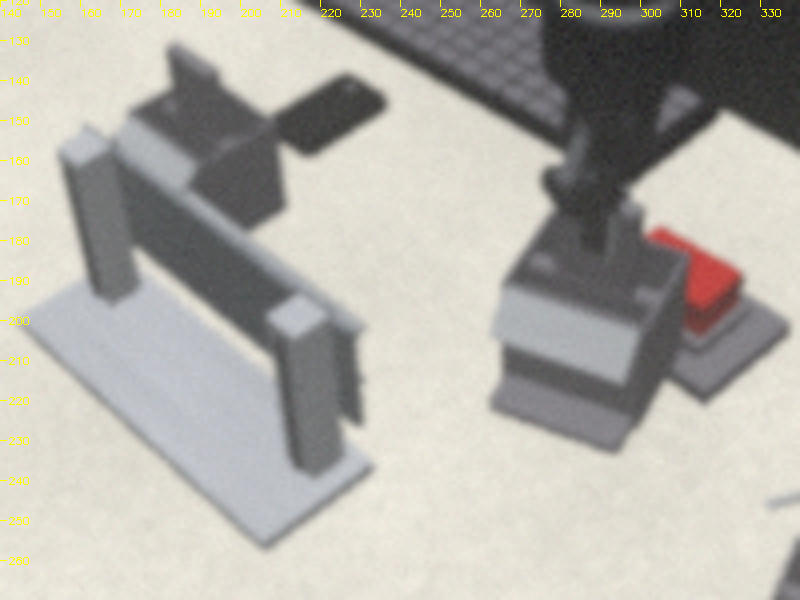

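The side view shows the caddy held upright at about (280,210), level and clear of everything. Next I carry it to the mouth with the 25° tip, standing off from the rail.

>>> carry_out(offset=[[0.01,0.004,-0.02],[0.04,0.015,-0.04],[0.09,0.03,-0.04],[0.15,0.055,-0.04],[0.21,0.075,-0.04],[0.27,0.1,-0.03],[0.33,0.12,-0.02],[0.38,0.14,-0.01]], turn=[[-0.01,-0.002,0.01],[-0.03,-0.005,0.02],[-0.06,-0.01,0.05],[-0.1,-0.017,0.075],[-0.15,-0.025,0.11],[-0.19,-0.032,0.14],[-0.23,-0.038,0.17],[-0.26,-0.043,0.195]])

```text
clock: 7.55
tcp_pos: [0.5818, 0.0703, 0.2743]
orientation: [1.975, 2.036, 0.404]
contact_force: [0.7, -0.8, -5.3]
grip_width: 0.0109
```

```bash
python3 -c "
from h import *
tip=np.radians(25)
p=tcp_for((.060,T+.05),tip,.096); go(p,pose(0,tip)); print(r.get_obs()['contact_force'])"
```

```text
offset [ 0.0515 -0.0079  0.0223] turn [-0.0273 -0.006   0.0189]
[ 0.71566339 -0.83483264 -5.30030733]
```

>>> carry_out(offset=[[0.02,0,0.01],[0.04,-0.005,0.02],[0.045,-0.007,0.022],[0.045,-0.007,0.022],[0.045,-0.007,0.022]], turn=[[-0.01,-0.003,0.01],[-0.022,-0.005,0.016],[-0.022,-0.005,0.016],[-0.022,-0.005,0.016],[-0.022,-0.005,0.016]])

```text
clock: 8.05
tcp_pos: [0.5835, 0.09, 0.2631]
orientation: [1.979, 1.99, 0.428]
contact_force: [0.4, -1.0, -3.8]
grip_width: 0.0106
```

```bash
python3 -c "
from h import *
tip=np.radians(25)
p=tcp_for((.060,T+.05),tip,.096); go(p,pose(0,tip)); o=r.get_obs(); print(o['contact_force'],o['tcp_pos'])
print((pose(0,0).inv()*Ro.from_rotvec(o['orientation'])).as_rotvec())
t=imaging.grab_frame('top'); s=imaging.grab_frame('side')
a=crop(t,165,262,132,262,6);cv2.imwrite('pics/m_t.png',a)
cv2.imwrite('pics/m_s.png',crop(s,90,240,140,290,4))
# predict caddy points from the grasp assumption
R=Ro.from_rotvec(o['orientation'])
for n,P in dict(edgeL=(-58.4,42,63.4),edgeR=(-58.4,-42,63.4),rimFL=(35,45,86),rimFR=(35,-45,86),footR=(-61,-42,2),footL=(-61,42,2)).items():
  P=np.array(P)/1000; w=R.apply([P[1],P[0],.119-P[2]])+o['tcp_pos']; print(n,w,'top',project(t,w)[0],'side',project(s,w)[0])
for n,P in dict(cleatR=(14,-140,0),plateR=(0,-150,12)).items():
  w=np.array(P)/1000+[FX,FY,T]; print(n,w,'top',project(t,w)[0],'side',project(s,w)[0])
"
```

```text
offset [ 0.012  -0.0037 -0.0003] turn [-0.0063  0.0006  0.0038]
[ 0.43764288 -1.03103355 -3.81637573] [0.58346857 0.09002041 0.26309107]
[-0.42692688 -0.00207089 -0.00536067]
edgeL [0.5531339  0.13164165 0.18816844] top [199.19885636 198.55020927] side [209.67295816 155.81411676]
edgeR [0.55353407 0.04764301 0.18843183] top [233.11519533 197.86088129] side [230.53235407 169.97205111]
rimFL [0.62877679 0.1351878  0.24740439] top [193.79487422 164.19625835] side [228.21529992 125.50335718]
rimFR [0.62920554 0.04518926 0.2476866 ] top [232.07345697 163.34221215] side [251.51220029 139.29989653]
footR [0.5765919  0.04757424 0.13146647] top [234.66915299 191.0820734 ] side [238.13446299 181.65047459]
footL [0.57619174 0.13157287 0.13120308] top [202.67120401 191.74486008] side [217.86647243 167.63613399]
cleatR [0.51  0.006 0.136] top [250.81977703 216.26501938] side [230.08480679 200.74689218]
plateR [ 0.496 -0.004  0.148] top [254.67318176 221.49361381] side [228.32366221 202.26824678]
```

View pics/m_t.png

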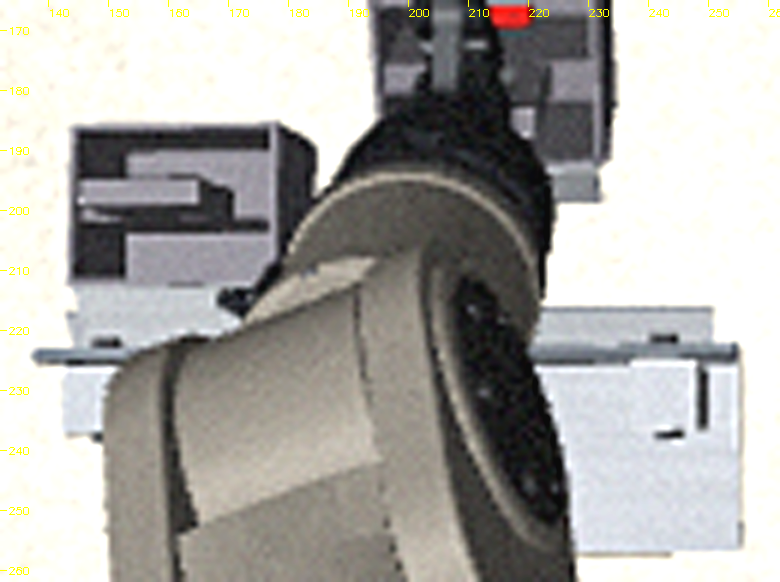

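View pics/m_s.png

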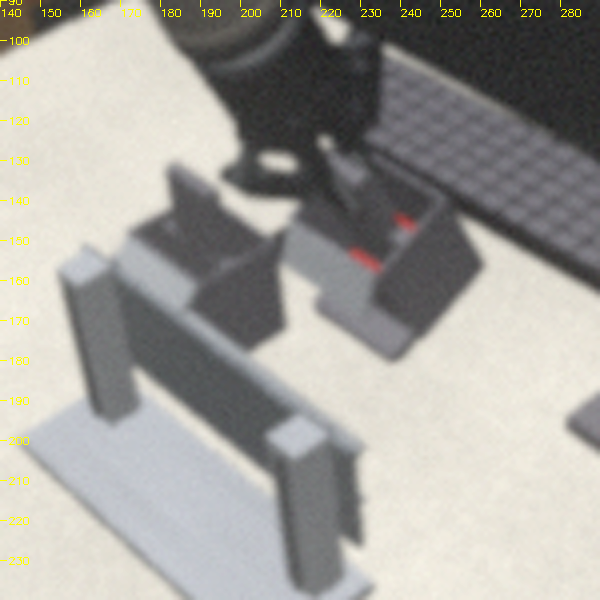

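Predicted and seen corners agree to about 2 mm. The strip's right corner in top is at (232,198.7), predicted (233.1,197.9), and the cleat end matches exactly. Moving above the groove.

```bash
python3 -c "
from h import *
tip=np.radians(25)
for E in ((.0075,T+.05),(.0075,T+.01),(.0075,T-.007)):
  go(tcp_for(E,tip,.096),pose(0,tip))"
```

```text
offset [ 0.0128 -0.0996 -0.0438] turn [-0.006   0.0006  0.0035]
offset [ 0.013  -0.1328  0.029 ] turn [-0.006   0.0006  0.0035]
offset [ 0.0131 -0.1468  0.0599] turn [-0.006   0.0006  0.0035]
```

>>> carry_out(offset=[[0.005,-0.02,-0.01],[0.01,-0.05,-0.025],[0.013,-0.08,-0.04],[0.013,-0.1,-0.044],[0.013,-0.112,-0.02],[0.013,-0.125,0.01],[0.013,-0.133,0.029],[0.013,-0.133,0.029]], turn=[[-0.002,0,0.001],[-0.006,0,0.0035],[-0.006,0,0.0035],[-0.006,0,0.0035],[-0.006,0,0.0035],[-0.006,0,0.0035],[-0.006,0,0.0035],[-0.006,0,0.0035]])

```text
clock: 8.95
tcp_pos: [0.5281, 0.0958, 0.2208]
orientation: [1.98, 1.981, 0.434]
contact_force: [-0.4, -0.6, -4.0]
grip_width: 0.011
```

>>> carry_out(offset=[[0,0,0],[0,0,0],[0,0,0],[0,0,0]], turn=[[0,0,0],[0,0,0],[0,0,0],[0,0,0]])

```text
clock: 9.35
tcp_pos: [0.529, 0.0969, 0.2224]
orientation: [1.978, 1.981, 0.439]
contact_force: [-0.4, 0.1, -5.4]
grip_width: 0.0109
```

```bash
python3 -c "
from h import *
tip=np.radians(25)
o=r.get_obs(); print(o['contact_force'],o['tcp_pos'])
for E in ((.0075,T+.01),(.0075,T-.000),(.0075,T-.007)):
  go(tcp_for(E,tip,.096),pose(0,tip))
t=imaging.grab_frame('top'); s=imaging.grab_frame('side')
a=crop(t,175,240,185,262,6);b=crop(s,110,215,160,245,4)
h=max(a.shape[0],b.shape[0]); pad=lambda p:cv2.copyMakeBorder(p,0,h-p.shape[0],0,0,cv2.BORDER_CONSTANT)
cv2.imwrite('pics/pre.png',np.hstack([pad(a),pad(b)]))
R=Ro.from_rotvec(o['orientation'])
for n,P in dict(edgeR=(-58.4,-42,63.4),footR=(-61,-42,2)).items():
  P=np.array(P)/1000; w=R.apply([P[1],P[0],.119-P[2]])+o['tcp_pos']; print(n,w,'top',project(t,w)[0],'side',project(s,w)[0])
"
```

```text
[-0.35833469  0.1163276  -5.40281913] [0.52900197 0.0969277  0.22243844]
offset [-0.0019  0.0004  0.0002] turn [ 0.0003 -0.      0.0008]
offset [-0.0018 -0.0081  0.0183] turn [ 0.0003 -0.      0.0008]
offset [-0.0018 -0.014   0.031 ] turn [ 0.0003 -0.      0.0008]
edgeR [0.49964558 0.05486049 0.14737531] top [231.62244582 220.3908808 ] side [214.33729596 190.34322728]
footR [0.5232604  0.05485842 0.09063855] top [233.17665624 212.38138884] side [222.76988357 200.8506176 ]
```

View pics/pre.png

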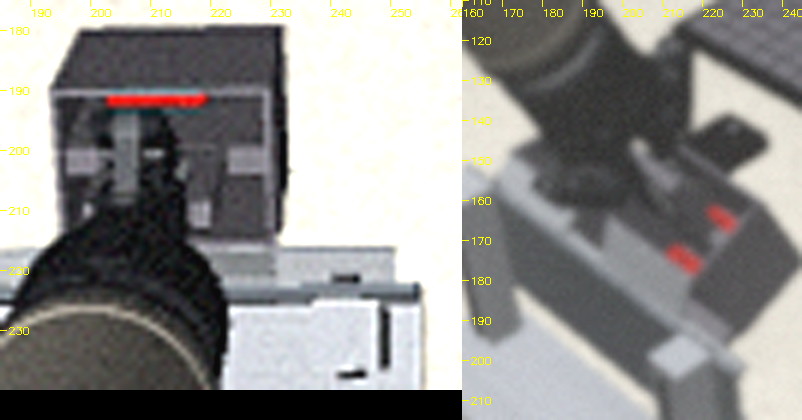

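Top: the strip's lower edge lies just in front of the plate's top edge at about (229,221). It is about 1 px closer to the plate than predicted, so I'll add 1.5 mm outwards and go down gently.

>>> carry_out(offset=[[0,0.0027,0.0013],[0,0.0016,0.0037],[0,0,0.007],[0,-0.002,0.011],[0,-0.0035,0.0145],[0,-0.005,0.018],[0,-0.0064,0.0208],[0,-0.0075,0.023]], turn=[[0,0,0],[0,0,0],[0,0,0],[0,0,0],[0,0,0],[0,0,0],[0,0,0],[0,0,0]])

```text
clock: 10.25
tcp_pos: [0.5301, 0.0968, 0.2097]
orientation: [1.978, 1.981, 0.437]
contact_force: [0.2, -0.4, -4.6]
grip_width: 0.0109
```

>>> carry_out(offset=[[0,0,0],[0,-0.0009,0.0018],[0,-0.0009,0.0018]], turn=[[0,0,0],[0,0,0],[0,0,0]])

```text
clock: 10.55
tcp_pos: [0.5301, 0.0968, 0.2088]
orientation: [1.979, 1.981, 0.438]
contact_force: [-0.7, 0.9, -3.2]
grip_width: 0.0114
```

>>> carry_out(offset=[[0,-0.0009,0.0018],[0,-0.0009,0.0018]], turn=[[0,0,0],[0,0,0]])

```text
clock: 10.75
tcp_pos: [0.5301, 0.0968, 0.2078]
orientation: [1.979, 1.981, 0.437]
contact_force: [-0.2, -0.0, -3.7]
grip_width: 0.0109
```

>>> carry_out(offset=[[0,-0.0009,0.0018],[0,-0.0009,0.0018],[0,-0.0009,0.0018]], turn=[[0,0,0],[0,0,0],[0,0,0]])

```text
clock: 11.05
tcp_pos: [0.5301, 0.0968, 0.2069]
orientation: [1.979, 1.981, 0.438]
contact_force: [0.1, 0.1, -4.9]
grip_width: 0.0106
```

>>> carry_out(offset=[[0,-0.0009,0.0018],[0,-0.0009,0.0018],[0,-0.0009,0.0018]], turn=[[0,0,0],[0,0,0],[0,0,0]])

```text
clock: 11.35
tcp_pos: [0.53, 0.0968, 0.2058]
orientation: [1.978, 1.981, 0.438]
contact_force: [-0.3, -0.1, -4.4]
grip_width: 0.0107
```

>>> carry_out(offset=[[0,-0.0009,0.0018],[0,-0.0009,0.0018],[0,-0.0009,0.0018]], turn=[[0,0,0],[0,0,0],[0,0,0]])

```text
clock: 11.65
tcp_pos: [0.53, 0.0968, 0.2048]
orientation: [1.978, 1.981, 0.438]
contact_force: [0.2, 0.7, -5.0]
grip_width: 0.011
```

>>> carry_out(offset=[[0,-0.0009,0.0018],[0,-0.0009,0.0018],[0,-0.0009,0.0018]], turn=[[0,0,0],[0,0,0],[0,0,0]])

```text
clock: 11.95
tcp_pos: [0.5302, 0.0969, 0.2041]
orientation: [1.978, 1.981, 0.438]
contact_force: [-1.1, -0.6, 0.4]
grip_width: 0.0111
```

>>> carry_out(offset=[[0,-0.0009,0.0018],[0,-0.0009,0.0018],[0,-0.0009,0.0018]], turn=[[0,0,0],[0,0,0],[0,0,0]])

```text
clock: 12.25
tcp_pos: [0.5306, 0.0969, 0.2039]
orientation: [1.978, 1.98, 0.44]
contact_force: [-5.8, -0.3, 11.0]
grip_width: 0.0109
```

>>> carry_out(offset=[[0,-0.0009,0.0018],[0,-0.0009,0.0018],[0,-0.0009,0.0018]], turn=[[0,0,0],[0,0,0],[0,0,0]])

```text
clock: 12.55
tcp_pos: [0.5311, 0.097, 0.2037]
orientation: [1.978, 1.98, 0.441]
contact_force: [-9.0, -1.5, 20.0]
grip_width: 0.0108
```

Contact on the groove's slope: the reaction is up and towards the plate, and it began at TCP z≈0.2043, as expected. I'll relieve the force.

>>> carry_out(offset=[[0,0.0018,-0.0036],[0,0.0027,-0.0058],[0,0.0027,-0.0058],[0,0.0027,-0.0058]], turn=[[0,0,0],[0,0,0],[0,0,0],[0,0,0]])

```text
clock: 12.95
tcp_pos: [0.5298, 0.0968, 0.2047]
orientation: [1.978, 1.981, 0.437]
contact_force: [0.0, -0.2, -4.1]
grip_width: 0.011
```

```bash
python3 -c "
from h import *
o=r.get_obs(); R=Ro.from_rotvec(o['orientation']); p=o['tcp_pos']
print(o['contact_force'],p,(pose(0,0).inv()*R).as_rotvec())
E=R.apply([0,-.0556,.119-.0606])+p; print('E',E,'rel',E-[FX,FY,T])
# swing about E in the tool frame now
e=np.array([0,-.0556,.0584])
for th in (3,6,9,12,15,18,21,24,25.2):
  q=Ro.from_rotvec([np.radians(th),0,0]); print(th,np.round((e-q.apply(e))/.5,4),round(np.radians(th)/1.5,4))
print('up 1mm',R.inv().apply([0,0,.001])/.5,'x 1mm',R.inv().apply([.001,0,0])/.5)
"
```

```text
[ 0.02415252 -0.15745867 -4.0640958 ] [0.52977869 0.09677577 0.20471276] [-0.43555864 -0.00114716 -0.00149549]
E [0.50400986 0.09663538 0.12830682] rel [ 0.00800986 -0.04936462 -0.00769318]
3 [0.    0.006 0.006] 0.0349
6 [0.     0.0116 0.0123] 0.0698
9 [0.     0.0169 0.0188] 0.1047
12 [0.     0.0219 0.0257] 0.1396
15 [0.     0.0264 0.0328] 0.1745
18 [0.     0.0307 0.0401] 0.2094
21 [0.     0.0345 0.0476] 0.2443
24 [0.     0.0379 0.0553] 0.2793
25.2 [0.     0.0391 0.0585] 0.2932
up 1mm [-2.86360759e-06  8.43831702e-04 -1.81326773e-03] x 1mm [-2.40549678e-06  1.81326682e-03  8.43835079e-04]
```

Pressure relieved (only the weight, -4 N). Now I swing about the strip edge in stages.

>>> carry_out(offset=[[0,0.003,0.003],[0,0.006,0.006],[0,0.009,0.009],[0,0.0116,0.0123],[0,0.0143,0.0155],[0,0.0169,0.0188],[0,0.0194,0.0222],[0,0.0219,0.0257]], turn=[[0.0175,0,0],[0.0349,0,0],[0.0524,0,0],[0.0698,0,0],[0.0873,0,0],[0.1047,0,0],[0.1222,0,0],[0.1396,0,0]])

```text
clock: 13.75
tcp_pos: [0.5454, 0.0969, 0.1976]
orientation: [2.1, 2.103, 0.236]
contact_force: [-0.1, 0.9, -3.8]
grip_width: 0.0113
```

>>> carry_out(offset=[[0,0,0],[0,0,0]], turn=[[0,0,0],[0,0,0]])

```text
clock: 13.95
tcp_pos: [0.5454, 0.0968, 0.1977]
orientation: [2.099, 2.102, 0.238]
contact_force: [-0.4, -0.2, -5.0]
grip_width: 0.0108
```

```bash
cat >> h.py <<'E'
def stat(ths=()):
    o=r.get_obs(); R=Ro.from_rotvec(o['orientation']); p=o['tcp_pos']
    print(o['contact_force'],o['moment'],p,'tilt',np.degrees((pose(0,0).inv()*R).as_rotvec()))
    E=R.apply([0,-.0556,.119-.0606])+p; print('E rel mm',(E-[FX,FY,T])*1000)
    e=np.array([0,-.0556,.0584])
    for th in ths:
        q=Ro.from_rotvec([np.radians(th),0,0]); print(th,np.round((e-q.apply(e))/.5,4),round(np.radians(th)/1.5,4))
    print('up 1mm',R.inv().apply([0,0,.001])/.5,'x 1mm',R.inv().apply([.001,0,0])/.5)
E
python3 -c "
from h import *
stat((1.5,3,4.5,6,7.5,9,10.5,12,13.2))"
```

```text
[-0.37692502 -0.18507275 -4.95031746] [ 0.00492008  0.51390967 -0.07352091] [0.5453748  0.09679262 0.19773641] tilt [-13.00693953  -0.07803924  -0.06923404]
E rel mm [  8.34545225 -49.35342963  -7.67894045]
1.5 [0.    0.003 0.003] 0.0175
3 [0.    0.006 0.006] 0.0349
4.5 [0.     0.0088 0.0091] 0.0524
6 [0.     0.0116 0.0123] 0.0698
7.5 [0.     0.0143 0.0155] 0.0873
9 [0.     0.0169 0.0188] 0.1047
10.5 [0.     0.0194 0.0222] 0.1222
12 [0.     0.0219 0.0257] 0.1396
13.2 [0.     0.0237 0.0285] 0.1536
up 1mm [-2.97388310e-06  4.50136244e-04 -1.94868379e-03] x 1mm [-2.08814166e-06  1.94868418e-03  4.50139521e-04]
```

>>> carry_out(offset=[[0,0.003,0.003],[0,0.006,0.006],[0,0.0088,0.0091],[0,0.0116,0.0123],[0,0.0143,0.0155],[0,0.0169,0.0188],[0,0.0169,0.0188]], turn=[[0.0175,0,0],[0.0349,0,0],[0.0524,0,0],[0.0698,0,0],[0.0873,0,0],[0.1047,0,0],[0.1047,0,0]])

```text
clock: 14.65
tcp_pos: [0.556, 0.0968, 0.1905]
orientation: [2.184, 2.186, 0.075]
contact_force: [-1.1, 0.4, -3.3]
grip_width: 0.011
```

```bash
python3 -c "
from h import *
stat((1,2,3,4,4.2))"
```

```text
[-1.13000337  0.38958319 -3.32606929] [0.0140357  0.27686804 0.0365392 ] [0.55601298 0.09683876 0.19051557] tilt [-4.00555532 -0.09225915 -0.06538639]
E rel mm [  8.62830565 -49.31940354  -7.62548172]
1 [0.    0.002 0.002] 0.0116
2 [0.    0.004 0.004] 0.0233
3 [0.    0.006 0.006] 0.0349
4 [0.     0.0079 0.008 ] 0.0465
4.2 [0.     0.0083 0.0085] 0.0489
up 1mm [-3.29757647e-06  1.39704464e-04 -1.99511197e-03] x 1mm [-2.16803000e-06  1.99511326e-03  1.39708138e-04]
```

>>> carry_out(offset=[[0,0.002,0.002],[0,0.004,0.004],[0,0.006,0.006],[0,0.0079,0.008],[0,0.0079,0.008],[0,0.0079,0.008]], turn=[[0.0116,0,0],[0.0233,0,0],[0.0349,0,0],[0.0465,0,0],[0.0465,0,0],[0.0465,0,0]])

```text
clock: 15.25
tcp_pos: [0.56, 0.0968, 0.1869]
orientation: [2.22, 2.222, -0.002]
contact_force: [-0.4, -0.4, -3.7]
grip_width: 0.0108
```

>>> carry_out(offset=[[0,-0.002,0.001],[0,-0.002,0.001],[0,-0.002,0.001]], turn=[[0,0,0],[0,0,0],[0,0,0]])

```text
clock: 15.55
tcp_pos: [0.5587, 0.0969, 0.1866]
orientation: [2.22, 2.222, -0.001]
contact_force: [0.2, 0.2, -4.0]
grip_width: 0.0112
```

```bash
python3 -c "
from h import *
stat()
t=imaging.grab_frame('top'); s=imaging.grab_frame('side')
a=crop(t,175,240,185,262,6);b=crop(s,110,215,160,245,4)
h=max(a.shape[0],b.shape[0]); pad=lambda p:cv2.copyMakeBorder(p,0,h-p.shape[0],0,0,cv2.BORDER_CONSTANT)
cv2.imwrite('pics/up.png',np.hstack([pad(a),pad(b)]))"
```

```text
[ 0.23546773  0.16836378 -3.97557327] [-0.05255949 -0.0692685  -0.08330027] [0.55870837 0.09686153 0.18655396] tilt [ 0.01343421 -0.05979672 -0.06827535]
E rel mm [  7.09475428 -49.26567516  -7.83293115]
up 1mm [-2.08701902e-06 -4.70185740e-07 -1.99999886e-03] x 1mm [-2.38350310e-06  1.99999853e-03 -4.67698453e-07]
```

View pics/up.png

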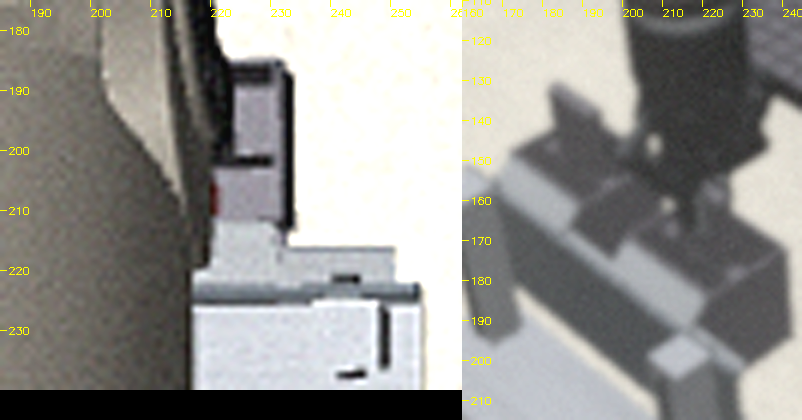

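The caddy is upright, with its strip behind the cleat and its rim and front in line with the neighbour (top rows ~186–212). Now I let it down in small steps.

>>> carry_out(offset=[[0,-0.001,0.001],[0,-0.001,0.001],[0,-0.001,0.001]], turn=[[0,0,0],[0,0,0],[0,0,0]])

```text
clock: 15.95
tcp_pos: [0.5584, 0.0969, 0.1861]
orientation: [2.22, 2.222, -0.001]
contact_force: [-0.4, -0.1, -4.5]
grip_width: 0.0107
```

>>> carry_out(offset=[[0,-0.001,0.001],[0,-0.001,0.001],[0,-0.001,0.001]], turn=[[0,0,0],[0,0,0],[0,0,0]])

```text
clock: 16.25
tcp_pos: [0.5581, 0.0969, 0.1856]
orientation: [2.22, 2.222, -0.001]
contact_force: [1.1, 0.1, -4.5]
grip_width: 0.0113
```

>>> carry_out(offset=[[0,-0.001,0.001],[0,-0.001,0.001],[0,-0.001,0.001]], turn=[[0,0,0],[0,0,0],[0,0,0]])

```text
clock: 16.55
tcp_pos: [0.5579, 0.0969, 0.1853]
orientation: [2.219, 2.222, -0.0]
contact_force: [2.1, -0.0, -4.3]
grip_width: 0.011
```

The foot touches the plate lightly (+x 2 N). From here I go straight down only.

>>> carry_out(offset=[[0,0,0.001],[0,0,0.001],[0,0,0.001]], turn=[[0,0,0],[0,0,0],[0,0,0]])

```text
clock: 16.85
tcp_pos: [0.5579, 0.0969, 0.185]
orientation: [2.219, 2.222, 0.0]
contact_force: [2.5, 0.6, 0.1]
grip_width: 0.0111
```

>>> carry_out(offset=[[0,0,0.001],[0,0,0.001],[0,0,0.001]], turn=[[0,0,0],[0,0,0],[0,0,0]])

```text
clock: 17.15
tcp_pos: [0.5581, 0.0968, 0.1849]
orientation: [2.22, 2.221, 0.001]
contact_force: [1.9, -0.1, 6.7]
grip_width: 0.0109
```

>>> carry_out(offset=[[0,0,0.001],[0,0,0.001],[0,0,0.001]], turn=[[0,0,0],[0,0,0],[0,0,0]])

```text
clock: 17.45
tcp_pos: [0.5581, 0.0968, 0.1848]
orientation: [2.22, 2.221, 0.001]
contact_force: [0.3, -0.3, 10.0]
grip_width: 0.0109
```

Seated at the expected height (TCP z 0.185). I'll relieve the excess, then release.

>>> carry_out(offset=[[0,0,-0.0008],[0,0,-0.0013],[0,0,-0.0013]], turn=[[0,0,0],[0,0,0],[0,0,0]], force=20)

```text
clock: 17.75
tcp_pos: [0.5581, 0.0968, 0.1849]
orientation: [2.219, 2.221, 0.001]
contact_force: [2.2, 0.2, 6.3]
grip_width: 0.0112
```

>>> carry_out(offset=[[0,0,0],[0,0,0],[0,0,0],[0,0,0],[0,0,0]], turn=[[0,0,0],[0,0,0],[0,0,0],[0,0,0],[0,0,0]], hand=0.6)

```text
clock: 18.25
tcp_pos: [0.557, 0.0969, 0.1839]
orientation: [2.22, 2.223, -0.003]
contact_force: [1.0, 0.5, 0.2]
grip_width: 0.0341
```

```bash
python3 -c "
from h import *
stat()
s=imaging.grab_frame('side'); cv2.imwrite('pics/rel.png',crop(s,110,215,160,265,5))"
```

```text
[1.04244615 0.51793341 0.20000207] [0.0189916  0.00605424 0.02364066] [0.55704473 0.09686649 0.1839167 ] tilt [ 0.05743416 -0.07382074 -0.07539396]
E rel mm [  5.38631238 -49.28191446 -10.42744576]
up 1mm [-2.57550890e-06 -2.00652440e-06 -1.99999734e-03] x 1mm [-2.63303513e-06  1.99999726e-03 -2.00313362e-06]
```

View pics/rel.png

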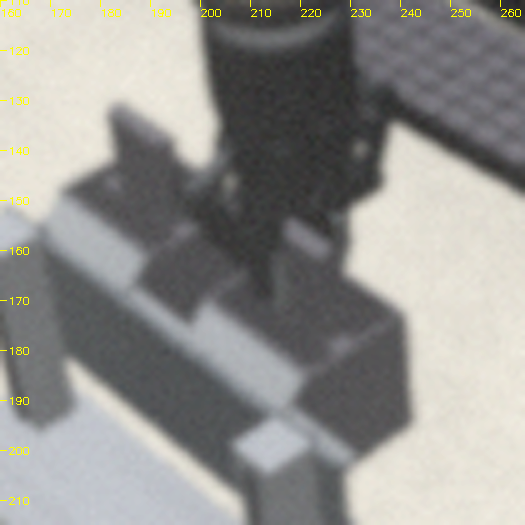

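The caddy hangs parallel to its neighbour and the jaws are clear of the fin. Retreating straight up, then aside.

>>> carry_out(offset=[[0,0,-0.01],[0,0,-0.03],[0,0,-0.06],[0,0,-0.1],[0,0,-0.16],[0,0,-0.22],[0,0,-0.28],[0,0,-0.3]], turn=[[0,0,0],[0,0,0],[0,0,0],[0,0,0],[0,0,0],[0,0,0],[0,0,0],[0,0,0]])

```text
clock: 19.1
tcp_pos: [0.5589, 0.0969, 0.3384]
orientation: [2.218, 2.22, 0.007]
contact_force: [-0.1, 0.9, 0.1]
grip_width: 0.034
```

>>> carry_out(offset=[[-0.08,0,0],[-0.16,0,0],[-0.24,0,0],[-0.32,0,0],[-0.4,0,0],[-0.48,0,0],[-0.5,0,0],[-0.5,0,0]], turn=[[0,0,0],[0,0,0],[0,0,0],[0,0,0],[0,0,0],[0,0,0],[0,0,0],[0,0,0]])

```text
clock: 19.9
tcp_pos: [0.557, -0.1552, 0.3343]
orientation: [2.224, 2.218, -0.003]
contact_force: [0.9, 0.6, -0.7]
grip_width: 0.0344
```

```bash
python3 -c "
from h import *
stat()
t=imaging.grab_frame('top'); s=imaging.grab_frame('side')
a=crop(t,175,240,135,262,4);b=crop(s,110,215,160,245,3)
h=max(a.shape[0],b.shape[0]); pad=lambda p:cv2.copyMakeBorder(p,0,h-p.shape[0],0,0,cv2.BORDER_CONSTANT)
cv2.imwrite('pics/fin.png',np.hstack([pad(a),pad(b)]))
for P in ((96,5,17),(96,-95,17),(26,-95,17),(96,-95,-69)):
  P=(np.array((P[0],P[1],P[2]))+[0,0,0])/1000+[FX,FY,T]; print(project(t,P)[0],project(s,P)[0])"
```

```text
[ 0.86308726  0.62528571 -0.68163709] [0.03900005 0.07098944 0.00883689] [ 0.5569811  -0.15519095  0.33433926] tilt [ 0.03989422 -0.09568255  0.17799156]
E rel mm [   5.34056982 -301.11566265  139.97792009]
up 1mm [-3.34210688e-06 -1.38738006e-06 -1.99999673e-03] x 1mm [ 6.21190149e-06  1.99998986e-03 -1.39775574e-06]
[193.88738068 184.84570555] [216.98955053 156.08135079]
[232.70885015 184.22540584] [241.06049998 172.44143883]
[232.90646079 211.49034196] [221.58387804 185.25358286]
[235.00129107 188.11405252] [242.38410306 194.92555476]
```

View pics/fin.png

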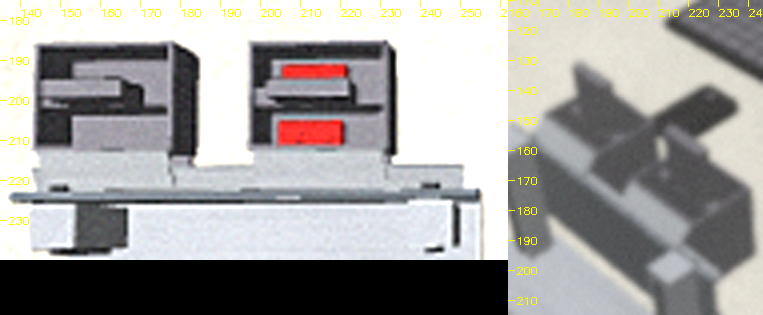

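The caddy hangs identically to the fixed one (top rows 185–212), with both red parts inside and everything square. Handing in.

```bash
python3 -c "
from h import *
print(r.hand_in())"
```

```text
the job is handed in; nothing more can be done
None
```

The caddy is hanging on the free length of the rail beside the fixed one, with both parts still in it, and the job is handed in (no verdict is reported). I gripped it by the fin and tipped it 25° to bring the strip down into the groove. I then swung it upright about the strip's edge and let it down before releasing it.

**Last checks:**
- **Pose:** In the last top picture its rim is in line with the fixed caddy's, square to the rail, and both red parts show inside. Its middle is about 49 mm to the free side of the rail's centre. I judged this against the fixed caddy and did not measure it again.
- **Height:** It seated with the tool at 185 mm, within about 1 mm of the expected height for T ≈ 136 mm.
- **Force:** The hardest contact was in feeling for the groove, where the tool read about 20 N upward plus 9 N sideways. Counting the caddy's weight, that is about 26 N against the rail, under the 35 N limit.
- **Clear at the end:** The arm stood well away and read under 1.5 N, which is only noise. The clock was about 20 s.
- **Disagreements:** Points seen in the pictures were up to about 2–3 mm off the predicted ones. I allowed for this by shifting 1.5 mm outwards before lowering, then by feeling for the contact.
- **Not checked:** I did not re-measure the bystanders. I kept the path clear of them and felt no contact with them.

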